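# Sort the loft table: tools to the box, grit tins by weight into the bins under the rack

## Robot

A 6-joint arm with a two-finger parallel gripper is mounted at the origin on the work surface. World frame = base frame: x ahead of the robot, y to its left, z up, the work surface at z = 0. Lengths are in m, angles in rad, forces in N, time in s.
With the tool pointing down it reaches from about 0.25 to 0.775 m from the base axis. Payload 4 kg.
Tool frame: the origin (TCP) lies midway between the tips of the shut fingers; the grasp point (between the pads) lies 19 mm behind it; z points along the fingers, y is the line along which they close (so a half turn about z gives the same grasp; the last joint's range is limited). The gripper opens to 85 mm and grips with 20 to 120 N. Pads are 22 mm wide; open, the fingers measure 114 mm over their backs; the gripper's body (76 mm by 85 mm) begins 54 mm behind the grasp point. The pads swing forward as they close: fully open they stand 13 mm farther back than shut.
Start: joints at [1.045, 0.087, 1.371, -0, 1.684, -0.103], TCP at [0.226, 0.502, 0.231] pointing down, gripper open.
Joint ranges: [-3.1, 3.1], [-0.76, 2.03], [0.27, 2.55], [-1.08, 4.22], [0.17, 2.65], [-2.57, 2.57]. Speed limits (rad/s): [2.79, 2.79, 3.14, 3.14, 3.14, 3.14].

## Interface

Orientations are given as a rotation vector (axis times angle).
In Python, from plant import robot, get_image, job, outline_of gives the robot as it stands. The module is installed in compiled form; this text tells all that it offers.
- The arm moves only by the tool drive_tool, never from a script. Its argument "series" is a list that holds one entry, the list of rows, each a list of 7 numbers: the turn, a rotation vector about the world's x, y, z normalised to -1 to 1, where 1 is pi rad, then the shift along the world's x, y, z normalised to -1 to 1, where 1 is 200 mm, then the opening, from -1 (shut) to 1 (fully open). A call has 1 to 10 rows; each row shifts and turns the commanded pose from where the row before left it; what a row does not reach is not made up. A row lasts 1/10 s, in which the tool goes at most 50 mm and 8.59 degrees, less where a joint would pass 70% of its speed; a pose out of reach is approached as far as the arm can. A call with a number of a shift or a turn outside -1 to 1 is refused whole. A call with a gripper value outside its range is refused whole. The fingers move at their own pace and stop on an object; the grip force is fixed at half the most. Time passes only in rows, so rows that do not move let the fingers close. It gives the time, the measured TCP pose, the force, the opening and the grip force at its end, in the units of the state.
- robot.read_state(): the state, without advancing time (a new reading comes with each control period).
- get_image(name): name is "scene" or "side" or "wrist"; returns a dict with "img" (480x640x3 uint8, red, green, blue), "range_z" (480x640 float32, m along the optical axis (not along the pixel's ray), 0 where there is no reading), "camera_matrix" (3x3 intrinsics, pixels), "k1" (the pictures are not rectified: a ray, as slopes to the right and down, at radius r is drawn at 1 + k1 r^2 times it, then the intrinsics apply), "extrinsics" (4x4, takes a point from camera to world coordinates). Camera axes: x right, y down, z forward; pixel columns grow to the right and rows downward; lengths in m; the calibration is good to about 2 mm. A picture is of the moment at which its call begins.
- job.finish_job(): hands the job in; it is judged then, once.
Trained networks look in a picture, given as the dict that the camera call returned (one of the last four; its "shot" number tells which), for a name from the list of things; names that differ only in an ending like _2 or _b are one class to them, and where a whole thing is asked for, a point or a joint stands for the part that bears it (a point fixed in the world has none). Each returns a list of dicts, best first, with "score" (0 to 1); they miss things now and then, are a little off and sometimes report something else, mostly with a low value. They report only what shows in the picture. A call takes as long as a camera call.
- outline_of(picture, label): "region" (480x640 bool, what is visible of it) and "uv" ([column, row] in pixels, amid what is visible of it).
The state is a dict: "clock": time; "qpos": joint angles; "dq": joint speeds; "joint_efforts": joint torques, N m; "tool_pos": TCP position; "ee_rot": TCP orientation; "wrist_force": force on the tool from outside, world axes, zero at the start; "torque": the same for the moment, N m; "width": finger opening in m; "grasp_force": force on a finger pad.
Only numpy, scipy, OpenCV 4.12 (cv2) and the standard library are available. Lean on these libraries where they do the work, as an engineer would, in place of code of your own. Each camera call takes 0.05 s, during which the arm holds its last target. There are 200 camera calls.

## Task

Clear the mixed things off the front of this pigeon keeper's table: put the scraper and the scrubbing brush in the wooden tool box, and stand the two closed grit tins upright in the bins under the rack. The tins look alike, so feel the weight of each: one that is half full or more goes in the blue bin, one with less goes in the cream bin (a full tin weighs 660 g, an empty one 130 g, half full is about 395 g). Do not knock a tin over, and leave the mug, the black ring tin, the spray bottle and the clay nest bowl where they stand.

Things in the scene. Friction and masses are not known exactly. Their poses are not given: they have to be found in the camera images.
- tin_a: Grit tin: closed opaque steel tin, green and cream band, standing upright in the row at the front: 60 mm diameter, 125 mm tall, looks the same as the other. Weighs 0.13 kg (empty) to 0.66 kg (full); the fill changes from start to start and can only be felt. Origin: centre of its underside, z up its axis
- tin_b: Grit tin: closed opaque steel tin, green and cream band, standing upright in the row at the front: 60 mm diameter, 125 mm tall, looks the same as the other. Weighs 0.13 kg (empty) to 0.66 kg (full); the fill changes from start to start and can only be felt. Origin: centre of its underside, z up its axis
- scraper: loft scraper lying flat, 180 mm long along its x, 0.16 kg: light wooden grip 26 mm wide and 24 mm high from x = -90 to +10 mm, then a steel shank and a flat steel blade 60 mm wide, 4 mm thick, at +x. Origin: on its underside, half way along
- scraper_grip (a point): point in the middle of the scraper's wooden grip near its balance point, 12 mm above its underside; axes as the scraper
- scraper_end (a point): point on the scraper's wooden grip, 30 mm from its butt end
- scraper_tip (a point): point on the top of the scraper's blade, 30 mm behind its front edge
- brush: wooden scrubbing brush lying bristles down, 170 mm long along its x, 0.18 kg: dark wooden back 42 mm wide between 22 and 42 mm above its underside, stiff rigid bristle block 150 x 36 mm below. Origin: centre of its underside
- brush_end (a point): point in the brush's wooden back, 25 mm from its -x end, 32 mm above its underside
- brush_tip (a point): point in the brush's wooden back, 25 mm from its +x end, 32 mm above its underside
- bin_blue: Blue storage bin, fixed under the rack's shelf, left or right (the two change places). Outside 150 mm deep (x), 190 mm wide (y), walls and floor 5 mm; front (-x, to the robot) only a 35 mm lip; sides 35 mm high in the front 20 mm, then 60 mm; back 60 mm. Origin: centre of its underside. Both tins fit side by side in y
- bin_cream: Cream storage bin, fixed under the rack's shelf, left or right (the two change places). Outside 150 mm deep (x), 190 mm wide (y), walls and floor 5 mm; front (-x, to the robot) only a 35 mm lip; sides 35 mm high in the front 20 mm, then 60 mm; back 60 mm. Origin: centre of its underside. Both tins fit side by side in y
- rack: fixed rack, steel posts 20 mm square at its corners, slatted shelf: 200 mm deep (x), 530 mm wide (y), shelf underside 340 mm, top 362 mm up, a carton on its middle. Both bins stand wholly under the shelf, fronts about 10 to 15 mm behind its front edge: a gripper held upright over a bin would hit it. Origin: centre of its footprint; front faces -x
- toolbox: open wooden tool box, fixed, to the left or right of the rack: 240 mm (x) by 180 mm (y) outside, 55 mm high, walls and floor 8 mm. Just beyond its outer side stands a fixed water jug (on the left, 300 mm tall) or pigeon carrier (on the right, 200 mm high). Origin: centre of its underside
- mug: white mug, 76 mm diameter, 85 mm tall, with handle; leave alone. Origin: centre of its underside
- ring_tin: low black tin of leg rings, 72 mm diameter, 28 mm high, in the same row as the tins and tools; leave alone. Origin: centre of its underside
- sprayer: yellow spray bottle with a red head, 68 mm diameter, 195 mm tall; leave alone. Origin: centre of its underside
- nest_bowl: clay pigeon nest bowl, 190 mm diameter, 60 mm high, across the table from the tool box; leave alone. Origin: centre of its underside

How it is judged:
By the outcome, as a careful person would: the job done as asked, in the order asked, and still so for the second after the job is handed in, with the robot touching nothing.
It also fails if it takes over 72 s, if anything falls off the work surface, if the arm or the gripper's body presses on something with over 40 N, if the wrist force passes 120 N, or if a joint passes its speed limit or range.

## Working session

There is one attempt and no reset: what is moved stays moved. The work goes in short steps, Python scripts to look and compute and a tool call to move; the robot and the scene stay as the last step left them, time stands still between calls to the robot, and variables do not carry over. Pictures are saved under pics/ and viewed, at most 10 in all, crops included, and the job is handed in when it is done.

Besides the shell and the picture viewer there is one more tool, called after "Request:" as a command line: name --argument value ..., lists and objects as JSON in quotes. drive_tool: Moves the arm, as the interface text tells. Scaled input: -1 to 1 covers 200 mm each way for a shift and pi rad each way for a turn. Its arguments: {"type":"object","properties":{"series":{"type":"array"}},"required":["series"]}

```bash
mkdir -p pics
cat > h.py <<'E'
import numpy as np, cv2
from plant import robot, get_image, job, outline_of
def save(p,n): cv2.imwrite('pics/'+n, cv2.cvtColor(p['img'],cv2.COLOR_RGB2BGR))
def pts(p,mask):
    v,u=np.nonzero(mask&(p['range_z']>0)); K=p['camera_matrix']
    z=p['range_z'][v,u]
    d=cv2.undistortPoints(np.c_[u,v].astype(float).reshape(-1,1,2),K,np.array([p['k1'],0,0,0,0.])).reshape(-1,2)
    c=np.c_[d*z[:,None],z]; E=p['extrinsics']
    return c@E[:3,:3].T+E[:3,3]
def find(p,name,n=2):
    for o in outline_of(p,name)[:n]:
        if o['score']<.3: continue
        q=pts(p,cv2.erode(o['region'].astype(np.uint8),np.ones((3,3)))>0)
        if len(q)<10: continue
        lo,hi=np.percentile(q,[2,98],0); zt=hi[2]; t=q[q[:,2]>zt-.012]
        r=cv2.minAreaRect((t[:,:2]*1000).astype(np.float32))
        print(name,round(o['score'],2),np.round(o['uv']),'lo',lo.round(3),'hi',hi.round(3),'top',[np.round(x,1).tolist() for x in r])
E
cat > a.py <<'E'
from h import *
s=robot.read_state(); print(s)
for c in ['scene','side']:
    p=get_image(c); save(p,c+'0.png'); print(c,p['extrinsics'].round(3).tolist())
    for n in 'tin_a scraper brush bin_blue bin_cream rack toolbox mug ring_tin sprayer nest_bowl'.split(): find(p,n)
E
python3 a.py
```

```text
{'clock': 0.0, 'qpos': array([ 1.04489700e+00,  8.79398092e-02,  1.37230276e+00,  2.51451153e-05,
        1.68357700e+00, -1.03095436e-01]), 'dq': array([-0.00076329,  0.00166075, -0.00208232, -0.00125057, -0.00309004,
        0.00078921]), 'joint_efforts': array([-1.66781156e-03, -3.51886046e+01, -3.13257873e+01, -3.13739738e-04,
        1.10208144e-02,  7.87567899e-06]), 'tool_pos': array([0.22541425, 0.50113005, 0.23012281]), 'ee_rot': array([-0.65904882, -3.07095604,  0.00331356]), 'wrist_force': array([ 0.34973781, -0.60556937, -0.78805161]), 'torque': array([-0.05724501,  0.00275863, -0.02840065]), 'grasp_force': 0.0, 'width': 0.08490918522760929}
scene [[0.849, 0.44, -0.293, 0.783], [0.528, -0.702, 0.477, -0.485], [0.004, -0.56, -0.829, 0.859], [0.0, 0.0, 0.0, 1.0]]
tin_a 0.86 [303. 211.] lo [ 0.437 -0.039  0.064] hi [0.48  0.017 0.129] top [[456.8, -9.5], [46.2, 61.2], 3.4]
tin_a 0.84 [262. 265.] lo [ 0.433 -0.175  0.011] hi [ 0.473 -0.119  0.129] top [[452.3, -145.6], [58.7, 46.1], 86.3]
scraper 0.78 [377. 168.] lo [0.374 0.252 0.   ] hi [0.543 0.3   0.025] top [[406.1, 271.
[... 2681 characters left out ...]
g 0.96 [190. 197.] lo [0.232 0.271 0.01 ] hi [0.312 0.35  0.084] top [[279.2, 309.1], [81.0, 67.6], 79.3]
ring_tin 0.8 [366. 316.] lo [ 0.426 -0.313  0.013] hi [ 0.49  -0.25   0.032] top [[460.1, -280.1], [72.0, 65.4], 37.3]
ring_tin 0.52 [232. 144.] lo [0.381 0.363 0.002] hi [0.617 0.55  0.056] top [[498.4, 456.5], [246.0, 190.6], 3.7]
sprayer 0.82 [312. 356.] lo [ 0.236 -0.36   0.016] hi [ 0.301 -0.312  0.196] top [[264.4, -322.9], [19.3, 67.3], 73.5]
nest_bowl 0.92 [429. 352.] lo [ 0.433 -0.536  0.004] hi [ 0.593 -0.373  0.061] top [[510.1, -455.6], [181.6, 183.1], 1.4]
nest_bowl 0.55 [365. 316.] lo [ 0.427 -0.313  0.012] hi [ 0.491 -0.248  0.032] top [[460.0, -279.8], [72.3, 67.0], 40.2]
```

View pics/side0.png

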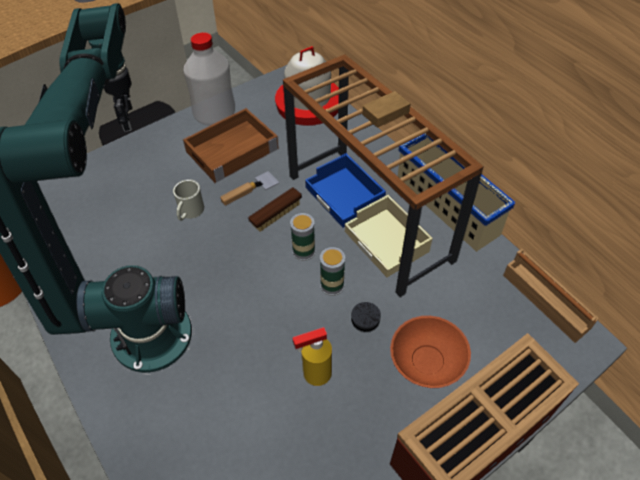

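View pics/scene0.png

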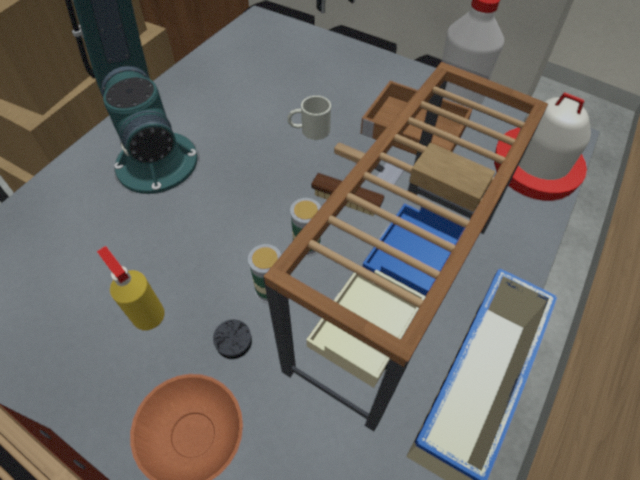

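The side view shows the tins at (302,235) and (332,270), the brush at (275,208), the scraper at (250,187) and the box at (230,145), with the jug beyond it. In the scene view, the blue bin is at (417,250) and the cream bin at (366,319). Next I move over the scraper and brush for a close look.

Request:
drive_tool --series '[[[0, 0, 0.018, 0.114, -0.156, 0.028, 1], [0, 0, 0.018, 0.114, -0.156, 0.028, 1], [0, 0, 0.018, 0.114, -0.156, 0.028, 1], [0, 0, 0.018, 0.114, -0.156, 0.028, 1], [0, 0, 0.018, 0.114, -0.156, 0.028, 1], [0, 0, 0.018, 0.114, -0.156, 0.028, 1], [0, 0, 0.018, 0.114, -0.156, 0.028, 1], [0, 0, 0.018, 0.114, -0.156, 0.028, 1], [0, 0, 0.018, 0.114, -0.156, 0.028, 1], [0, 0, 0, 0, 0, 0, 1]]]'

```text
clock: 2.2
tool_pos: [0.4334, 0.2175, 0.2824]
ee_rot: [-0.126, 3.137, -0.002]
wrist_force: [-0.0, -0.8, -0.2]
width: 0.0855
grasp_force: 0.0
```

```bash
cat > st.py <<'E'
from h import *
from scipy.spatial.transform import Rotation as R
s=robot.read_state(); M=R.from_rotvec(s['ee_rot']).as_matrix()
print('t',round(s['clock'],2),'pos',s['tool_pos'].round(4),'yaw_y',np.degrees(np.arctan2(M[1,1],M[0,1])).round(1),'z',M[:,2].round(3),'w',round(s['width'],4),'F',s['wrist_force'].round(2),'T',s['torque'].round(2),'gf',round(s['grasp_force'],1),'q',s['qpos'].round(2))
E
python3 st.py
cat > b.py <<'E'
from h import *
p=get_image('wrist'); save(p,'w1.png'); print(p['extrinsics'].round(3).tolist())
for n in 'scraper brush scraper_grip toolbox'.split(): find(p,n,1)
E
python3 b.py
```

```text
t 2.2 pos [0.4334 0.2175 0.2824] yaw_y 94.6 z [ 0.002 -0.001 -1.   ] w 0.0855 F [-0.02 -0.77 -0.23] T [-0.01  0.01  0.  ] gf 0.0 q [ 0.35 -0.06  1.42 -0.    1.78 -1.3 ]
[[-0.08, 0.948, 0.307, 0.355], [0.997, 0.077, 0.023, 0.211], [-0.001, 0.308, -0.951, 0.425], [0.0, 0.0, 0.0, 1.0]]
scraper 0.97 [375. 230.] lo [0.37  0.25  0.002] hi [0.542 0.301 0.025] top [[422.8, 273.7], [113.2, 24.2], 0.9]
brush 0.58 [259. 223.] lo [0.39  0.124 0.037] hi [0.548 0.172 0.043] top [[469.9, 147.5], [166.5, 40.2], 7.4]
scraper_grip 0.71 [375. 230.] lo [0.37  0.25  0.002] hi [0.542 0.302 0.025] top [[422.8, 274.3], [113.2, 25.3], 0.9]
toolbox 0.83 [531. 257.] lo [0.385 0.366 0.006] hi [0.615 0.547 0.055] top [[502.3, 458.5], [242.2, 183.5], 2.6]
```

View pics/w1.png

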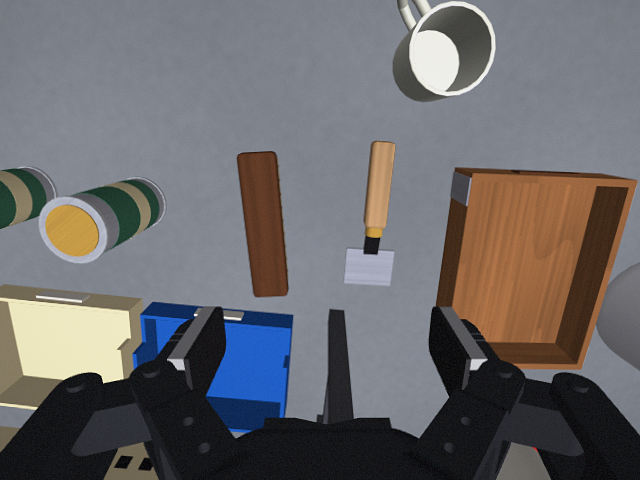

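The wrist view shows the scraper grip from (383,142) to (375,225), the brush from (256,152) to (271,297), and the box at (455–635, 170–365). Before grasping I refine the yaw angles.

```bash
cat > c.py <<'E'
from h import *
p=get_image('wrist')
for n,zl,zh in (('scraper',.015,.03),('brush',.035,.05),('toolbox',.048,.06)):
    q=pts(p,cv2.erode(outline_of(p,n)[0]['region'].astype(np.uint8),np.ones((3,3)))>0); q=q[(q[:,2]>zl)&(q[:,2]<zh)]
    c=q[:,:2].mean(0); w=np.linalg.svd(q[:,:2]-c,full_matrices=False)[2][0]; print(n,c.round(4),np.degrees(np.arctan(w[1]/w[0])).round(1),np.median(q[:,2]).round(4),np.ptp(q[:,0]).round(3))
E
python3 c.py
```

```text
scraper [0.4175 0.2735] 1.0 0.0234 0.109
brush [0.4643 0.1477] 7.3 0.0416 0.169
toolbox [0.4627 0.4712] 43.4 0.0543 0.241
```

Request:
drive_tool --series '[[[0, 0, -0.01, 0.03, 0.141, -0.15, 1], [0, 0, -0.01, 0.03, 0.141, -0.15, 1], [0, 0, 0, 0, 0, -0.225, 1], [0, 0, 0, 0, 0, -0.225, 1], [0, 0, 0, 0, 0, -0.225, 1], [0, 0, 0, 0, 0, -0.225, 1], [0, 0, 0, 0, 0, -0.125, 1], [0, 0, 0, 0, 0, -0.065, 1], [0, 0, 0, 0, 0, 0, 1]]]'

```text
clock: 3.55
tool_pos: [0.4414, 0.2769, 0.0019]
ee_rot: [0.038, -3.138, 0.003]
wrist_force: [0.4, 0.4, 0.1]
width: 0.0854
grasp_force: 0.0
```

```bash
python3 st.py
```

```text
t 3.55 pos [0.4414 0.2769 0.0019] yaw_y 91.4 z [-0.004 -0.002 -1.   ] w 0.0854 F [0.43 0.35 0.1 ] T [ 0.   -0.03 -0.09] gf 0.0 q [ 0.45  0.19  1.73  0.    1.22 -1.14]
```

Request:
drive_tool --series '[[[0, 0, 0, 0.01, -0.01, 0.005, 1], [0, 0, 0, 0, 0, 0, -1], [0, 0, 0, 0, 0, 0, -1], [0, 0, 0, 0, 0, 0, -1], [0, 0, 0, 0, 0, 0, -1], [0, 0, 0, 0, 0, 0, -1], [0, 0, 0, 0, 0, 0, -1]]]'

```text
clock: 4.25
tool_pos: [0.4455, 0.2755, 0.0056]
ee_rot: [-0.037, 3.14, 0.001]
wrist_force: [0.4, 0.4, 4.4]
width: 0.0246
grasp_force: 60.9
```

```bash
python3 st.py
```

```text
t 4.25 pos [0.4455 0.2755 0.0056] yaw_y 91.3 z [ 0.002  0.001 -1.   ] w 0.0246 F [0.4  0.38 4.39] T [-0.    0.   -0.01] gf 60.9 q [ 0.45  0.19  1.73  0.    1.23 -1.15]
```

Request:
drive_tool --series '[[[0, 0, 0, 0, 0, 0.15, -1], [0, 0, 0, 0, 0, 0.225, -1], [0, 0, 0, 0, 0, 0.225, -1], [0, 0, 0.0025, 0.037, 0.177, 0, -1], [0, 0, 0.0025, 0.037, 0.177, 0, -1], [0, 0, 0.0025, 0.037, 0.177, 0, -1], [0, 0, 0.0025, 0.037, 0.177, 0, -1], [0, 0, 0.0025, 0.037, 0.177, 0, -1], [0, 0, 0.0025, 0.037, 0.177, 0, -1], [0, 0, 0, 0, 0, 0, -1]]]'

```text
clock: 5.25
tool_pos: [0.4883, 0.4911, 0.1215]
ee_rot: [0.116, -3.136, 0.0]
wrist_force: [1.0, -0.6, -1.5]
width: 0.0251
grasp_force: 60.1
```

```bash
python3 st.py
python3 - <<'E'
from h import *
p=get_image('wrist'); save(p,'w2.png')
find(p,'toolbox',1); find(p,'scraper',1)
E
```

```text
t 5.25 pos [0.4883 0.4911 0.1215] yaw_y 94.2 z [-0.003 -0.    -1.   ] w 0.0251 F [ 0.98 -0.63 -1.45] T [ 0.03  0.   -0.01] gf 60.1 q [ 0.71  0.45  1.15  0.    1.55 -0.94]
toolbox 0.93 [242. 188.] lo [0.385 0.371 0.007] hi [0.583 0.544 0.056] top [[500.8, 460.4], [238.4, 182.3], 3.0]
scraper 0.71 [326. 263.] lo [0.411 0.475 0.119] hi [0.549 0.506 0.141] top [[464.6, 488.8], [110.7, 25.2], 4.3]
```

View pics/w2.png

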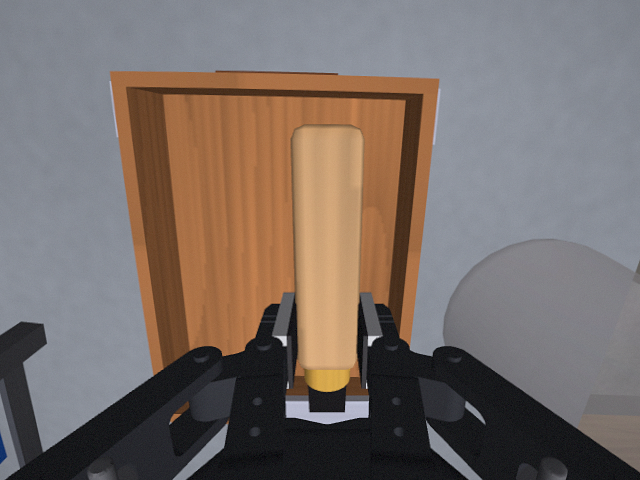

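The scraper hangs inside the box outline (grip at 325,130–370), clear of the walls and the jug. Lowering it now.

Request:
drive_tool --series '[[[0, 0, 0, 0, -0.01, -0.2, -1], [0, 0, 0, 0, 0, -0.2, -1], [0, 0, 0, 0, 0, -0.075, -1], [0, 0, 0, 0, 0, -0.04, -1], [0, 0, 0, 0, 0, 0, -1], [0, 0, 0, 0, 0, 0, 0.15], [0, 0, 0, 0, 0, 0, 0.15], [0, 0, 0, 0, 0, 0, 0.15]]]'

```text
clock: 6.2
tool_pos: [0.4905, 0.4866, 0.0245]
ee_rot: [-0.111, 3.136, 0.005]
wrist_force: [1.0, 0.1, -0.5]
width: 0.0491
grasp_force: 0.0
```

```bash
python3 st.py
```

```text
t 6.2 pos [0.4905 0.4866 0.0245] yaw_y 94.0 z [ 0.004  0.003 -1.   ] w 0.0491 F [ 0.95  0.1  -0.51] T [-0.01 -0.03 -0.  ] gf 0.0 q [ 0.7   0.5   1.26  0.    1.37 -0.94]
```

Request:
drive_tool --series '[[[0, 0, 0, 0, 0, 0.2, 0.15], [0, 0, 0, 0, 0, 0.2, 0.15], [0, 0, 0, 0, 0, 0.2, 0.15], [0, 0, 0, 0, 0, 0.2, 0.15], [0, 0, 0.003, -0.0128, -0.2125, 0, 1], [0, 0, 0.003, -0.0128, -0.2125, 0, 1], [0, 0, 0.003, -0.0128, -0.2125, 0, 1], [0, 0, 0.003, -0.0128, -0.2125, 0, 1], [0, 0, 0.003, -0.0128, -0.2125, 0, 1], [0, 0, 0.003, -0.0128, -0.2125, 0, 1]]]'

```text
clock: 7.2
tool_pos: [0.474, 0.2292, 0.1832]
ee_rot: [-0.2, 3.132, 0.001]
wrist_force: [1.0, -1.1, 0.8]
width: 0.0854
grasp_force: 0.0
```

Request:
drive_tool --series '[[[0, 0, 0, -0.0128, -0.2125, 0, 1], [0, 0, 0, -0.0128, -0.2125, 0, 1], [0, 0, 0, 0, 0, -0.2, 1], [0, 0, 0, 0, 0, 0, 1]]]'

```text
clock: 7.6
tool_pos: [0.4657, 0.1439, 0.138]
ee_rot: [0.195, -3.127, 0.001]
wrist_force: [-0.9, 0.6, -0.2]
width: 0.0853
grasp_force: 0.0
```

```bash
python3 st.py
python3 - <<'E'
from h import *
p=get_image('wrist'); find(p,'brush',1)
p=get_image('side'); find(p,'scraper',1)
E
```

```text
t 7.6 pos [0.4657 0.1439 0.138 ] yaw_y 97.1 z [-0.008 -0.001 -1.   ] w 0.0853 F [-0.91  0.61 -0.24] T [ 0.04  0.01 -0.02] gf 0.0 q [ 0.18 -0.01  1.66  0.    1.5  -1.51]
brush 0.7 [328. 234.] lo [0.39  0.121 0.039] hi [0.547 0.17  0.043] top [[469.9, 146.6], [166.6, 41.5], 7.7]
scraper 0.57 [227. 139.] lo [0.416 0.466 0.007] hi [0.581 0.515 0.037] top [[466.1, 477.8], [108.1, 30.7], 6.0]
```

Request:
drive_tool --series '[[[0, 0, 0, 0.015, 0.012, -0.225, 1], [0, 0, 0, 0, 0, -0.225, 1], [0, 0, 0, 0, 0, -0.11, 1], [0, 0, 0, 0, 0, -0.05, 1], [0, 0, 0, 0, 0, 0, -1], [0, 0, 0, 0, 0, 0, -1], [0, 0, 0, 0, 0, 0, -1], [0, 0, 0, 0, 0, 0, -1], [0, 0, 0, 0, 0, 0, -1]]]'

```text
clock: 8.7
tool_pos: [0.474, 0.1485, 0.0225]
ee_rot: [-0.199, 3.13, 0.001]
wrist_force: [0.8, 0.0, 5.3]
width: 0.0405
grasp_force: 64.1
```

```bash
python3 st.py
```

```text
t 8.7 pos [0.474  0.1485 0.0225] yaw_y 97.3 z [ 0.006  0.001 -1.   ] w 0.0405 F [0.77 0.04 5.3 ] T [0.01 0.01 0.  ] gf 64.1 q [ 0.19  0.11  1.78  0.    1.25 -1.51]
```

Request:
drive_tool --series '[[[0, 0, 0, 0, 0, 0.15, -1], [0, 0, 0, 0, 0, 0.225, -1], [0, 0, 0, 0, 0, 0.225, -1], [0, 0, -0.0031, 0.023, 0.193, 0, -1], [0, 0, -0.0031, 0.023, 0.193, 0, -1], [0, 0, -0.0031, 0.023, 0.193, 0, -1], [0, 0, -0.0031, 0.023, 0.193, 0, -1], [0, 0, -0.0031, 0.023, 0.193, 0, -1], [0, 0, -0.0031, 0.023, 0.193, 0, -1], [0, 0, -0.0031, 0.023, 0.193, 0, -1]]]'

```text
clock: 9.7
tool_pos: [0.5037, 0.4195, 0.1394]
ee_rot: [0.092, -3.14, 0.001]
wrist_force: [0.2, 0.4, -0.8]
width: 0.0407
grasp_force: 63.2
```

Request:
drive_tool --series '[[[0, 0, 0, 0, 0, 0, -1], [0, 0, 0, 0, 0, 0, -1]]]'

```text
clock: 9.9
tool_pos: [0.5034, 0.4185, 0.1387]
ee_rot: [0.095, -3.139, 0.002]
wrist_force: [0.7, 0.3, -2.5]
width: 0.0409
grasp_force: 63.2
```

```bash
python3 st.py
python3 - <<'E'
from h import *
p=get_image('wrist'); save(p,'w3.png'); find(p,'brush',1); find(p,'scraper',1); find(p,'toolbox',1)
E
```

```text
t 9.9 pos [0.5034 0.4185 0.1387] yaw_y 93.5 z [-0.001 -0.002 -1.   ] w 0.0409 F [ 0.71  0.28 -2.47] T [ 0.01 -0.01 -0.04] gf 63.2 q [ 0.61  0.35  1.24 -0.    1.55 -1.02]
brush 0.67 [324. 249.] lo [0.419 0.396 0.156] hi [0.542 0.436 0.159] top [[483.1, 416.5], [133.0, 41.1], 3.4]
scraper 0.48 [ 29. 356.] lo [0.598 0.111 0.003] hi [0.744 0.185 0.054] top [[718.3, 160.2], [10.3, 80.3], 48.4]
toolbox 0.81 [456. 155.] lo [0.385 0.369 0.007] hi [0.598 0.546 0.056] top [[502.3, 459.5], [242.3, 183.6], 2.5]
```

View pics/w3.png

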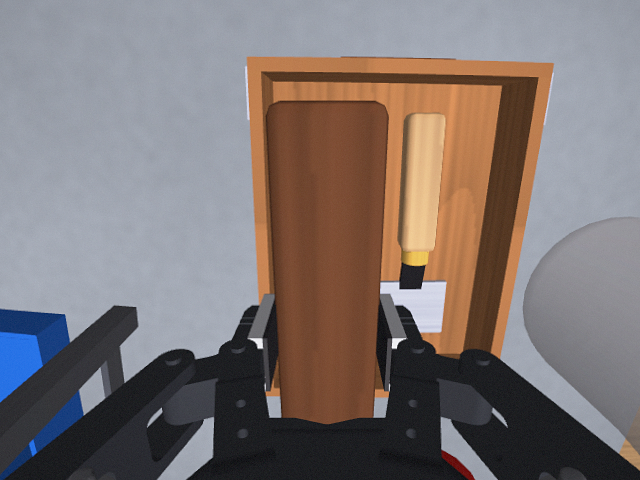

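The brush is held over the left of the box at (325,100–415). The scraper lies clear to its right at (423,115–330). Lowering the brush.

Request:
drive_tool --series '[[[0, 0, 0, 0, 0.005, -0.2, -1], [0, 0, 0, 0, 0, -0.2, -1], [0, 0, 0, 0, 0, -0.085, -1], [0, 0, 0, 0, 0, -0.04, -1], [0, 0, 0, 0, 0, 0, -1], [0, 0, 0, 0, 0, 0, 0.16], [0, 0, 0, 0, 0, 0, 0.16], [0, 0, 0, 0, 0, 0.2, 0.16], [0, 0, 0, 0, 0, 0.2, 0.16], [0, 0, 0, 0, 0, 0.2, 0.16]]]'

```text
clock: 11.1
tool_pos: [0.5045, 0.4196, 0.1583]
ee_rot: [-0.092, 3.137, 0.003]
wrist_force: [0.3, 1.0, 0.2]
width: 0.0498
grasp_force: 0.0
```

```bash
python3 st.py
python3 - <<'E'
from h import *
p=get_image('side'); save(p,'s2.png')
for n in ['brush','scraper','tin_a','bin_blue','bin_cream','rack']: find(p,n)
E
```

```text
t 11.1 pos [0.5045 0.4196 0.1583] yaw_y 93.4 z [ 0.003  0.002 -1.   ] w 0.0498 F [0.32 1.03 0.21] T [ 0.07 -0.03 -0.01] gf 0.0 q [ 0.61  0.34  1.21  0.    1.58 -1.02]
brush 0.83 [235. 147.] lo [0.42  0.393 0.038] hi [0.577 0.432 0.055] top [[499.1, 411.9], [166.9, 41.6], 2.8]
scraper 0.73 [223. 139.] lo [0.414 0.465 0.007] hi [0.577 0.514 0.036] top [[465.8, 478.4], [114.2, 27.9], 5.2]
scraper 0.66 [230. 137.] lo [0.38  0.362 0.003] hi [0.618 0.55  0.058] top [[499.9, 454.8], [241.2, 186.0], 3.0]
tin_a 0.65 [303. 238.] lo [ 0.428 -0.041  0.007] hi [0.481 0.012 0.13 ] top [[457.8, -11.0], [60.0, 58.6], 33.7]
tin_a 0.62 [329. 270.] lo [ 0.425 -0.176  0.012] hi [ 0.477 -0.124  0.129] top [[454.3, -146.6], [61.1, 53.8], 54.5]
bin_blue 0.75 [344. 188.] lo [ 0.594 -0.006 -0.   ] hi [0.744 0.183 0.06 ] top [[690.8, 87.1], [193.8, 108.9], 88.3]
bin_blue 0.67 [390. 145.] lo [ 0.575 -0.281  0.029] hi [0.774 0.241 0.393] top [[708.6, -18.1], [102.0, 64.3], 0.6]
bin_cream 0.71 [385. 234.] lo [ 0.587 -0.212 -0.001] hi [ 0.737 -0.022  0.056] top [[683.8, -118.0], [191.7, 112.1], 87.4]
rack 0.8 [390. 147.] lo [ 0.575 -0.281  0.028] hi [0.774 0.242 0.393] top [[708.6, -18.1], [102.0, 64.3], 0.6]
```

Both tools are in the box. For the tins I tilt the gripper about 38° so it fits under the shelf, and hover above tin 1.

Request:
drive_tool --series '[[[0, 0, -0.009, -0.06, -0.15, 0.1, 0.6], [0, 0, -0.01, -0.06, -0.2, 0.1, 1], [0, -0.02, 0, -0.06, -0.2, 0.1, 1], [0, -0.024, 0, 0, -0.2, 0, 1], [0, -0.024, 0, 0, -0.2, 0, 1], [0, -0.024, 0, 0, -0.2, 0, 1], [0, -0.024, 0, 0, -0.2, 0, 1], [0, -0.024, 0, 0, -0.2, 0, 1], [0, -0.024, 0, 0, -0.2, 0, 1], [0, -0.024, 0, 0, -0.2, 0, 1]]]'

```text
clock: 12.45
tool_pos: [0.467, 0.0283, 0.2131]
ee_rot: [-0.001, 2.55, -0.0]
wrist_force: [0.3, -0.3, -0.6]
width: 0.0855
grasp_force: 0.0
```

Request:
drive_tool --series '[[[0, -0.023, 0, 0, -0.2, 0, 1], [0, 0, 0, 0, 0, 0, 1]]]'

```text
clock: 12.65
tool_pos: [0.4654, -0.0173, 0.2106]
ee_rot: [0.017, 2.483, -0.006]
wrist_force: [-0.1, -0.6, -1.1]
width: 0.0855
grasp_force: 0.0
```

```bash
python3 st.py
python3 - <<'E'
from h import *
p=get_image('wrist'); save(p,'w4.png'); find(p,'tin_a',2); find(p,'bin_blue',1)
F=[]
for i in range(5):
    get_image('side'); s=robot.read_state(); F.append(np.r_[s['wrist_force'],s['torque'],s['joint_efforts'][1:3]])
print(np.mean(F,0).round(2),np.std(F,0).round(2))
E
```

```text
t 12.65 pos [ 0.4654 -0.0173  0.2106] yaw_y 89.2 z [ 0.612 -0.009 -0.791] w 0.0855 F [-0.06 -0.59 -1.08] T [0.07 0.36 0.01] gf 0.0 q [-0.27 -0.58  2.07  0.18  1.01 -1.87]
tin_a 0.94 [133. 114.] lo [ 0.426 -0.168  0.005] hi [ 0.478 -0.115  0.127] top [[456.0, -144.5], [61.4, 61.4], 15.0]
tin_a 0.77 [339. 116.] lo [ 0.43  -0.037  0.005] hi [0.483 0.016 0.127] top [[459.5, -10.3], [61.6, 61.8], 48.7]
[-5.000e-02  2.500e-01 -9.000e-02 -1.000e-02  2.600e-01  1.000e-02
 -1.010e+01 -3.366e+01] [0.28 0.62 0.48 0.02 0.03 0.03 0.02 0.13]
```

View pics/w4.png

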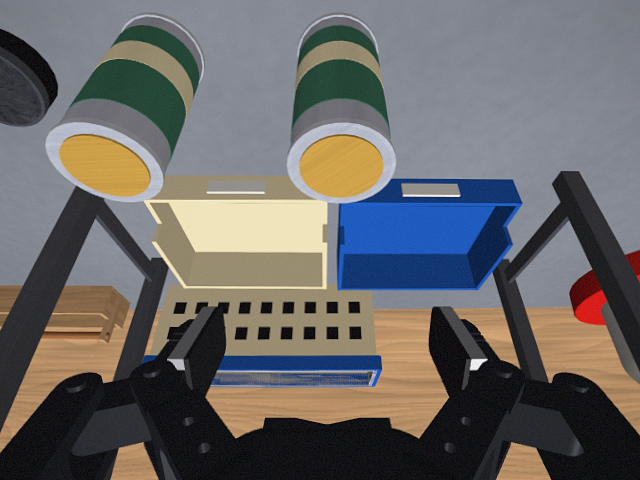

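The wrist view shows both tins standing, tin 1 at (340,110) and tin 2 at (130,110), with both bins empty behind them. Re-reading the settled pose.

```bash
python3 st.py
python3 - <<'E'
from h import *
for i in range(3):
    get_image('side'); print(robot.read_state()['tool_pos'])
E
```

```text
t 13.05 pos [ 0.4684 -0.0089  0.2148] yaw_y 90.2 z [ 0.615  0.003 -0.788] w 0.0853 F [-0.51 -0.35  0.07] T [-0.03  0.3   0.04] gf 0.0 q [-0.25 -0.57  2.06  0.18  1.01 -1.87]
[ 0.46833764 -0.00908718  0.21480311]
[ 0.46829707 -0.00929066  0.2148275 ]
[ 0.46821866 -0.00955153  0.21478225]
```

Request:
drive_tool --series '[[[0, 0, 0, 0.007, -0.005, -0.15, 1], [0, 0, 0, 0, 0, -0.15, 1], [0, 0, 0, 0, 0, -0.15, 1], [0, 0, 0, 0, 0, -0.125, 1], [0, 0, 0, 0, 0, -0.06, 1], [0, 0, 0, 0, 0, -0.03, 1], [0, 0, 0, 0, 0, 0, 1], [0, 0, 0, 0, 0, 0, 1]]]'

```text
clock: 14.0
tool_pos: [0.4702, -0.0118, 0.083]
ee_rot: [0.0, 2.477, 0.0]
wrist_force: [-0.8, 0.2, 0.2]
width: 0.0852
grasp_force: 0.0
```

```bash
python3 st.py
```

```text
t 14.0 pos [ 0.4702 -0.0118  0.083 ] yaw_y 90.0 z [ 0.617  0.    -0.787] w 0.0852 F [-0.83  0.18  0.18] T [ 0.    0.25 -0.01] gf 0.0 q [-0.25 -0.45  2.27  0.25  0.7  -1.96]
```

Close, then lift slowly.

Request:
drive_tool --series '[[[0, 0, 0, 0, 0, 0, -1], [0, 0, 0, 0, 0, 0, -1], [0, 0, 0, 0, 0, 0, -1], [0, 0, 0, 0, 0, 0, -1], [0, 0, 0, 0, 0, 0.05, -1], [0, 0, 0, 0, 0, 0.1, -1], [0, 0, 0, 0, 0, 0.1, -1], [0, 0, 0, 0, 0, 0.05, -1], [0, 0, 0, 0, 0, 0, -1], [0, 0, 0, 0, 0, 0, -1]]]'

```text
clock: 15.0
tool_pos: [0.4682, -0.0117, 0.1396]
ee_rot: [0.001, 2.483, 0.001]
wrist_force: [-0.2, 0.2, -6.3]
width: 0.0585
grasp_force: 65.7
```

```bash
cat > wt.py <<'E'
from h import *
F=[]
for i in range(10):
    p=get_image('side'); s=robot.read_state(); F.append(np.r_[s['wrist_force'],s['torque'],s['joint_efforts'][1:3]])
print(np.mean(F,0).round(2),np.std(F,0).round(2)); find(p,'tin_a')
E
python3 wt.py; python3 st.py
```

```text
[-1.800e-01  1.200e-01 -5.510e+00  1.000e-02  8.600e-01 -0.000e+00
 -1.341e+01 -3.671e+01] [0.13 0.45 0.76 0.03 0.03 0.04 0.16 0.28]
tin_a 0.83 [305. 231.] lo [ 0.428 -0.042  0.064] hi [0.481 0.01  0.188] top [[468.8, -12.3], [37.3, 59.4], 10.0]
tin_a 0.77 [330. 273.] lo [ 0.425 -0.175  0.008] hi [ 0.478 -0.123  0.13 ] top [[454.8, -145.7], [61.9, 53.9], 52.9]
t 15.55 pos [ 0.4694 -0.0118  0.1417] yaw_y 90.0 z [ 0.615  0.    -0.788] w 0.0583 F [-0.82  0.26 -5.2 ] T [-0.04  0.87  0.01] gf 65.7 q [-0.26 -0.53  2.18  0.21  0.85 -1.91]
```

Tin 1 weighs about 0.56 kg (5.5 N against a 3.9 N threshold), so it goes in the blue bin.

Request:
drive_tool --series '[[[0, 0, 0, 0, 0.13, 0, -1], [0, 0, 0, 0, 0.18, 0, -1], [0, 0, 0, 0.05, 0.18, 0, -1], [0, 0, 0, 0.1, 0.15, 0, -1], [0, 0, 0, 0.15, 0.07, 0, -1], [0, 0, 0, 0.17, 0, 0, -1], [0, 0, 0, 0.15, 0, 0, -1], [0, 0, 0, 0.1, 0, -0.025, -1], [0, 0, 0, 0.05, 0, -0.025, -1], [0, 0, 0, 0, 0, 0, -1]]]'

```text
clock: 16.55
tool_pos: [0.6233, 0.13, 0.1297]
ee_rot: [0.002, 2.482, 0.0]
wrist_force: [-0.6, 0.1, -5.8]
width: 0.0584
grasp_force: 66.5
```

```bash
cat > d.py <<'E'
import sys
from h import *
for i in range(2): p=get_image('side')
save(p,sys.argv[1]); find(p,'tin_a')
p=get_image('wrist'); save(p,'w'+sys.argv[1]); find(p,'tin_a'); find(p,'bin_blue',1); find(p,'bin_cream',1)
E
python3 d.py s3.png; python3 st.py
```

```text
tin_a 0.91 [334. 270.] lo [ 0.425 -0.176  0.007] hi [ 0.478 -0.123  0.13 ] top [[453.9, -147.1], [64.1, 53.8], 54.5]
tin_a 0.61 [318. 175.] lo [0.58  0.1   0.051] hi [0.633 0.149 0.176] top [[622.5, 128.4], [60.4, 33.9], 87.2]
tin_a 0.92 [327. 284.] lo [0.582 0.104 0.052] hi [0.614 0.156 0.174] top [[608.3, 129.6], [57.4, 54.5], 88.3]
bin_blue 0.92 [209. 165.] lo [ 0.595 -0.004  0.003] hi [0.743 0.18  0.059] top [[691.7, 87.2], [189.8, 110.4], 88.9]
bin_cream 0.73 [ 55. 199.] lo [ 0.591 -0.159  0.004] hi [ 0.737 -0.02   0.059] top [[684.5, -86.9], [133.1, 109.9], 88.7]
t 16.9 pos [0.6229 0.1303 0.1323] yaw_y 90.0 z [ 0.616  0.    -0.788] w 0.0585 F [ 0.64  0.19 -5.04] T [ 0.01  0.83 -0.01] gf 66.5 q [ 0.17 -0.05  1.86 -0.16  0.69 -1.31]
```

View pics/s3.png

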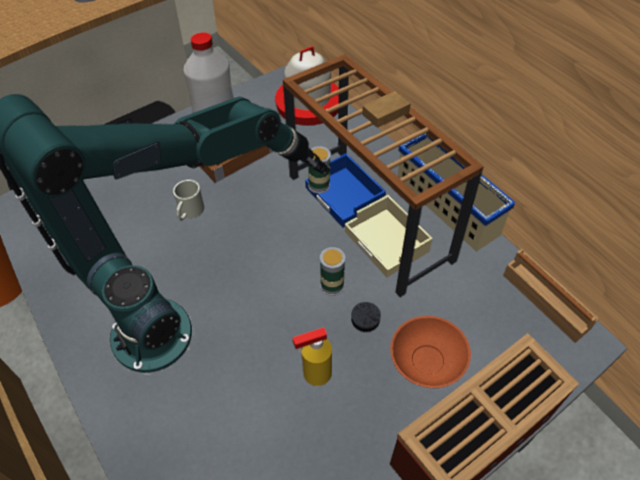

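The side view shows tin 1 upright in the gripper at (318,170), just before the blue bin and over its lip, and the wrist is clear of the shelf. Advancing 31 mm, then lowering.

Request:
drive_tool --series '[[[0, 0, 0, 0.08, 0, 0, -1], [0, 0, 0, 0.055, 0, 0, -1], [0, 0, 0, 0.02, 0, 0, -1], [0, 0, 0, 0, 0, -0.08, -1], [0, 0, 0, 0, 0, -0.08, -1], [0, 0, 0, 0, 0, -0.03, -1], [0, 0, 0, 0, 0, -0.015, -1], [0, 0, 0, 0, 0, 0, -1], [0, 0, 0, 0, 0, 0, -1]]]'

```text
clock: 17.8
tool_pos: [0.6552, 0.1303, 0.0921]
ee_rot: [0.001, 2.476, 0.001]
wrist_force: [-0.0, 0.4, -5.6]
width: 0.0586
grasp_force: 66.7
```

```bash
python3 st.py; python3 d.py s4.png
```

```text
t 17.8 pos [0.6552 0.1303 0.0921] yaw_y 90.0 z [ 0.617  0.    -0.787] w 0.0586 F [-0.03  0.36 -5.61] T [0.08 0.88 0.  ] gf 66.7 q [ 0.16  0.06  1.83 -0.17  0.6  -1.3 ]
tin_a 0.95 [331. 273.] lo [ 0.425 -0.176  0.011] hi [ 0.477 -0.124  0.13 ] top [[453.6, -147.8], [60.9, 58.4], 24.6]
tin_a 0.91 [328. 182.] lo [0.613 0.101 0.015] hi [0.667 0.15  0.139] top [[654.6, 126.9], [30.3, 62.5], 3.0]
tin_a 0.79 [327. 291.] lo [0.615 0.104 0.02 ] hi [0.647 0.156 0.135] top [[641.2, 129.7], [57.2, 54.4], 87.7]
bin_blue 0.69 [194. 167.] lo [ 0.595 -0.004  0.003] hi [0.743 0.18  0.059] top [[691.4, 87.3], [189.8, 109.9], 89.0]
bin_cream 0.91 [ 27. 255.] lo [ 0.598 -0.12   0.004] hi [ 0.738 -0.02   0.06 ] top [[685.7, -63.7], [86.5, 111.4], 88.7]
```

Request:
drive_tool --series '[[[0, 0, 0, 0, 0, -0.01, -1], [0, 0, 0, 0, 0, -0.01, -1], [0, 0, 0, 0, 0, 0, -1]]]'

```text
clock: 18.45
tool_pos: [0.6555, 0.1304, 0.0887]
ee_rot: [0.001, 2.475, 0.001]
wrist_force: [-2.9, -0.4, -0.3]
width: 0.0584
grasp_force: 67.2
```

```bash
python3 st.py
```

```text
t 18.45 pos [0.6555 0.1304 0.0887] yaw_y 90.0 z [ 0.618  0.    -0.786] w 0.0584 F [-2.87 -0.39 -0.34] T [-0.18  0.59 -0.05] gf 67.2 q [ 0.16  0.06  1.83 -0.18  0.59 -1.3 ]
```

Request:
drive_tool --series '[[[0, 0, 0, 0, 0, 0, 0.3], [0, 0, 0, 0, 0, 0, 0.8], [0, 0, 0, 0, 0, 0, 0.8], [0, 0, 0, -0.08, 0, 0.02, 0.8], [0, 0, 0, -0.15, 0, 0.05, 0.8], [0, 0, 0, -0.2, 0, 0.1, 0.8], [0, 0, 0, -0.2, -0.1, 0.2, 1], [0, 0, 0, -0.15, -0.2, 0.2, 1], [0, 0, 0, -0.1, -0.2, 0.1, 1], [0, 0, 0, 0, -0.2, 0, 1]]]'

```text
clock: 19.45
tool_pos: [0.4924, 0.0021, 0.2124]
ee_rot: [-0.004, 2.466, -0.001]
wrist_force: [1.6, 0.6, -0.9]
width: 0.0855
grasp_force: 0.0
```

```bash
python3 d.py s5.png; python3 st.py
```

```text
tin_a 0.82 [328. 176.] lo [0.613 0.102 0.016] hi [0.664 0.153 0.135] top [[642.5, 131.4], [61.7, 53.4], 54.7]
tin_a 0.69 [333. 272.] lo [ 0.425 -0.176  0.014] hi [ 0.477 -0.124  0.13 ] top [[455.2, -147.3], [57.8, 53.4], 48.4]
tin_a 0.87 [78. 81.] lo [ 0.427 -0.164  0.014] hi [ 0.479 -0.115  0.127] top [[458.6, -141.4], [53.2, 62.6], 57.3]
tin_a 0.84 [458. 252.] lo [0.615 0.102 0.02 ] hi [0.658 0.152 0.131] top [[641.4, 130.7], [55.8, 58.5], 19.6]
bin_blue 0.93 [388. 213.] lo [ 0.595 -0.003  0.003] hi [0.744 0.179 0.059] top [[691.8, 87.5], [188.6, 109.6], 89.1]
bin_cream 0.74 [221. 213.] lo [ 0.587 -0.207  0.004] hi [ 0.737 -0.024  0.059] top [[683.8, -116.3], [188.2, 109.3], 88.7]
t 19.8 pos [0.4917 0.0035 0.2048] yaw_y 90.1 z [ 0.615  0.002 -0.789] w 0.0851 F [ 0.13 -0.46  0.24] T [-0.01  0.24 -0.02] gf 0.0 q [-0.18 -0.5   2.04  0.14  0.95 -1.8 ]
```

Request:
drive_tool --series '[[[0, 0, 0, -0.031, -0.15, 0.02, 1], [0, 0, 0, -0.031, -0.22, 0.02, 1], [0, 0, 0, -0.031, -0.22, 0, 1], [0, 0, 0, -0.031, -0.155, 0, 1], [0, 0, 0, 0, 0, 0, 1], [0, 0, 0, 0, 0, 0, 1]]]'

```text
clock: 20.4
tool_pos: [0.4672, -0.1459, 0.2125]
ee_rot: [0.001, 2.48, 0.003]
wrist_force: [0.0, 1.2, -0.1]
width: 0.0852
grasp_force: 0.0
```

```bash
python3 wt.py; python3 st.py
python3 - <<'E'
from h import *
p=get_image('wrist'); find(p,'tin_a')
E
```

```text
[-1.100e-01 -3.000e-02  3.300e-01  0.000e+00  2.800e-01 -0.000e+00
 -1.312e+01 -3.314e+01] [0.5  0.31 0.24 0.04 0.02 0.03 0.07 0.05]
tin_a 0.91 [326. 176.] lo [0.613 0.101 0.015] hi [0.664 0.153 0.135] top [[643.5, 130.3], [59.4, 50.6], 54.6]
tin_a 0.62 [330. 275.] lo [ 0.425 -0.176  0.009] hi [ 0.475 -0.124  0.13 ] top [[452.1, -149.3], [53.5, 58.9], 35.0]
t 20.95 pos [ 0.4669 -0.1463  0.2134] yaw_y 90.0 z [ 0.616  0.    -0.788] w 0.0854 F [-0.89 -1.03  0.72] T [-0.01  0.26 -0.02] gf 0.0 q [-0.69 -0.47  2.01  0.45  1.11 -2.36]
tin_a 0.74 [329. 107.] lo [ 0.426 -0.172  0.005] hi [ 0.479 -0.119  0.127] top [[456.2, -145.3], [61.4, 62.1], 73.6]
```

Request:
drive_tool --series '[[[0, 0, -0.042, 0, -0.005, 0, 1], [0, 0, -0.042, 0, -0.005, 0, 1], [0, 0, 0, 0, 0, -0.15, 1], [0, 0, 0, 0, 0, -0.15, 1], [0, 0, 0, 0, 0, -0.15, 1], [0, 0, 0, 0, 0, -0.115, 1], [0, 0, 0, 0, 0, -0.06, 1], [0, 0, 0, 0, 0, -0.03, 1], [0, 0, 0, 0, 0, 0, 1], [0, 0, 0, 0, 0, 0, 1]]]'

```text
clock: 22.05
tool_pos: [0.4673, -0.1491, 0.0831]
ee_rot: [0.311, 2.462, -0.107]
wrist_force: [0.8, 0.1, 0.5]
width: 0.0851
grasp_force: 0.0
```

```bash
python3 st.py
```

```text
t 22.05 pos [ 0.4673 -0.1491  0.0831] yaw_y 75.6 z [ 0.596 -0.153 -0.788] w 0.0851 F [0.78 0.06 0.53] T [ 0.05  0.27 -0.03] gf 0.0 q [-0.54 -0.39  2.23  0.29  0.68 -2.03]
```

Request:
drive_tool --series '[[[0, 0, 0, 0, 0, 0, -1], [0, 0, 0, 0, 0, 0, -1], [0, 0, 0, 0, 0, 0, -1], [0, 0, 0, 0, 0, 0, -1], [0, 0, 0, 0, 0, 0.05, -1], [0, 0, 0, 0, 0, 0.1, -1], [0, 0, 0, 0, 0, 0.1, -1], [0, 0, 0, 0, 0, 0, -1], [0, 0, 0, 0, 0, 0, -1], [0, 0, 0, 0, 0, 0, -1]]]'

```text
clock: 23.05
tool_pos: [0.4655, -0.148, 0.1296]
ee_rot: [0.312, 2.468, -0.104]
wrist_force: [0.2, 0.1, -1.6]
width: 0.0587
grasp_force: 64.6
```

```bash
python3 wt.py; python3 st.py
```

```text
[-1.600e-01  1.400e-01 -2.230e+00  1.200e-01  5.000e-01  1.000e-02
 -1.423e+01 -3.377e+01] [0.28 0.51 0.57 0.03 0.02 0.02 0.1  0.13]
tin_a 0.58 [327. 174.] lo [0.613 0.101 0.014] hi [0.666 0.151 0.135] top [[641.6, 129.3], [59.2, 59.0], 3.9]
tin_a 0.55 [337. 258.] lo [ 0.425 -0.177  0.055] hi [ 0.477 -0.124  0.178] top [[462.4, -149.1], [61.8, 40.4], 87.7]
t 23.6 pos [ 0.4667 -0.1486  0.132 ] yaw_y 75.6 z [ 0.595 -0.152 -0.789] w 0.059 F [-0.26  0.24 -1.93] T [ 0.1   0.47 -0.01] gf 64.6 q [-0.54 -0.45  2.16  0.25  0.81 -1.98]
```

Tin 2 weighs about 0.23 kg (2.2 N), less than half full, so it goes in the cream bin.

Request:
drive_tool --series '[[[0, 0, 0, 0.08, 0.035, 0, -1], [0, 0, 0, 0.15, 0.035, 0, -1], [0, 0, 0, 0.175, 0.035, 0, -1], [0, 0, 0, 0.175, 0.035, 0, -1], [0, 0, 0, 0.15, 0, 0, -1], [0, 0, 0, 0.1, 0, 0, -1], [0, 0, 0, 0.06, 0, 0, -1], [0, 0, 0, 0.015, 0, 0, -1], [0, 0, 0, 0, 0, 0, -1], [0, 0, 0, 0, 0, 0, -1]]]'

```text
clock: 24.6
tool_pos: [0.6467, -0.1207, 0.1316]
ee_rot: [0.312, 2.465, -0.106]
wrist_force: [0.3, -0.3, -2.7]
width: 0.0585
grasp_force: 64.9
```

```bash
python3 d.py s6.png; python3 st.py
```

```text
tin_a 0.98 [384. 227.] lo [ 0.604 -0.149  0.055] hi [ 0.657 -0.094  0.178] top [[645.3, -119.7], [64.0, 38.2], 83.6]
tin_a 0.39 [327. 157.] lo [ 0.534 -0.049  0.01 ] hi [0.675 0.156 0.342] top [[533.2, -51.3], [6.4, 0.0], -106.0]
tin_a 0.79 [330. 285.] lo [ 0.606 -0.14   0.054] hi [ 0.638 -0.09   0.175] top [[632.1, -117.1], [56.2, 55.2], 74.4]
bin_blue 0.61 [577. 129.] lo [ 0.596 -0.008  0.003] hi [0.743 0.086 0.06 ] top [[709.5, 9.9], [137.8, 70.9], 37.4]
bin_cream 0.67 [388. 116.] lo [ 0.587 -0.208  0.003] hi [ 0.737 -0.024  0.059] top [[684.1, -116.8], [189.5, 109.8], 88.8]
t 24.95 pos [ 0.6475 -0.1207  0.1322] yaw_y 75.6 z [ 0.595 -0.152 -0.789] w 0.0589 F [-0.12 -0.99 -2.98] T [ 0.12  0.47 -0.02] gf 64.9 q [-0.28 -0.02  1.82  0.03  0.68 -1.61]
```

Request:
drive_tool --series '[[[0, 0, 0, 0, 0, -0.08, -1], [0, 0, 0, 0, 0, -0.08, -1], [0, 0, 0, 0, 0, -0.03, -1], [0, 0, 0, 0, 0, -0.018, -1], [0, 0, 0, 0, 0, -0.01, -1], [0, 0, 0, 0, 0, 0, -1], [0, 0, 0, 0, 0, 0, -1]]]'

```text
clock: 25.65
tool_pos: [0.6482, -0.1208, 0.0894]
ee_rot: [0.311, 2.462, -0.106]
wrist_force: [0.8, 0.4, -1.1]
width: 0.0586
grasp_force: 65.2
```

```bash
python3 st.py
```

```text
t 25.65 pos [ 0.6482 -0.1208  0.0894] yaw_y 75.6 z [ 0.596 -0.153 -0.788] w 0.0586 F [ 0.83  0.41 -1.11] T [ 0.12  0.55 -0.03] gf 65.2 q [-0.28  0.03  1.86  0.03  0.58 -1.62]
```

Request:
drive_tool --series '[[[0, 0, 0, 0, 0, -0.007, -1], [0, 0, 0, 0, 0, 0, -1], [0, 0, 0, 0, 0, 0, -1]]]'

```text
clock: 25.95
tool_pos: [0.6487, -0.1209, 0.0888]
ee_rot: [0.311, 2.461, -0.107]
wrist_force: [-1.5, 1.0, 2.6]
width: 0.0584
grasp_force: 65.4
```

```bash
python3 wt.py; python3 st.py
```

```text
[-1.220e+00  1.210e+00  4.820e+00 -3.000e-02  1.100e-01  1.000e-02
 -2.857e+01 -2.771e+01] [0.38 0.52 0.78 0.03 0.08 0.03 0.55 0.46]
tin_a 0.9 [385. 238.] lo [ 0.606 -0.149  0.012] hi [ 0.661 -0.097  0.135] top [[646.8, -121.5], [57.3, 39.4], 79.3]
tin_a 0.79 [330. 162.] lo [0.631 0.102 0.114] hi [0.666 0.151 0.137] top [[651.2, 126.2], [58.8, 32.2], 69.0]
t 26.5 pos [ 0.6487 -0.1209  0.0888] yaw_y 75.6 z [ 0.598 -0.153 -0.787] w 0.0588 F [-1.68  1.83  5.81] T [0.02 0.08 0.03] gf 65.3 q [-0.28  0.04  1.86  0.03  0.58 -1.62]
```

Tin 2 is on the bin floor. Release it and back out along the tool's azimuth.

Request:
drive_tool --series '[[[0, 0, 0, 0, 0, 0, 0.3], [0, 0, 0, 0, 0, 0, 0.8], [0, 0, 0, 0, 0, 0, 0.8], [0, 0, 0, -0.08, 0.02, 0.02, 0.8], [0, 0, 0, -0.15, 0.038, 0.05, 0.8], [0, 0, 0, -0.2, 0.05, 0.1, 0.8], [0, 0, 0, -0.2, 0.05, 0.15, 0.8], [0, 0, 0, -0.15, 0, 0.2, 0.8], [0, 0, 0, -0.1, 0, 0.1, 0.8], [0, 0, 0, 0, 0, 0, 0.8]]]'

```text
clock: 27.5
tool_pos: [0.4726, -0.0898, 0.2155]
ee_rot: [0.311, 2.455, -0.109]
wrist_force: [-0.3, 1.0, 1.3]
width: 0.0772
grasp_force: 0.0
```

```bash
python3 d.py s7.png
python3 - <<'E'
from h import *
p=get_image('side')
for n in 'scraper brush mug ring_tin sprayer nest_bowl'.split(): find(p,n,1)
E
```

```text
tin_a 0.88 [381. 231.] lo [ 0.606 -0.147  0.017] hi [ 0.656 -0.095  0.135] top [[634.6, -120.0], [61.3, 54.1], 52.1]
tin_a 0.83 [328. 173.] lo [0.613 0.102 0.012] hi [0.665 0.153 0.136] top [[640.5, 131.2], [61.7, 56.1], 53.5]
tin_a 0.79 [342. 261.] lo [ 0.608 -0.142  0.021] hi [ 0.654 -0.089  0.132] top [[636.3, -117.0], [59.6, 59.6], 15.1]
tin_a 0.79 [595. 220.] lo [0.615 0.102 0.018] hi [0.661 0.148 0.131] top [[648.0, 122.1], [62.4, 42.2], 19.0]
bin_blue 0.79 [513. 200.] lo [ 0.595 -0.007  0.003] hi [0.744 0.178 0.058] top [[692.8, 83.8], [186.1, 108.8], 87.4]
bin_cream 0.88 [364. 217.] lo [ 0.587 -0.208  0.003] hi [ 0.737 -0.024  0.059] top [[683.2, -117.3], [188.8, 109.3], 88.7]
scraper 0.54 [246. 132.] lo [0.569 0.486 0.008] hi [0.583 0.515 0.018] top [[576.3, 500.3], [31.8, 14.1], 89.6]
brush 0.33 [247. 133.] lo [0.568 0.487 0.008] hi [0.583 0.515 0.018] top [[576.0, 501.3], [30.1, 15.1], 85.5]
ring_tin 0.62 [367. 316.] lo [ 0.427 -0.313  0.009] hi [ 0.49  -0.248  0.032] top [[460.7, -278.9], [72.9, 66.6], 41.5]
sprayer 0.82 [313. 353.] lo [ 0.238 -0.36   0.019] hi [ 0.301 -0.314  0.196] top [[264.9, -323.8], [17.5, 66.7], 73.5]
nest_bowl 0.7 [190. 210.] lo [0.228 0.268 0.003] hi [0.298 0.31  0.056] top [[228.4, 267.1], [9.9, 3.8], 70.5]
```

View pics/s7.png

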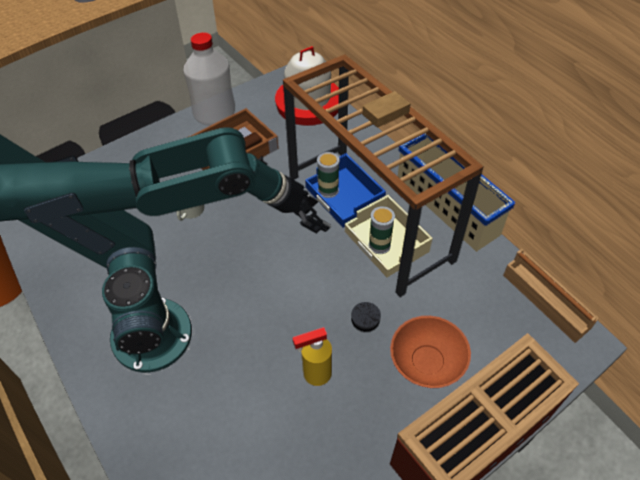

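The side view shows tin 1 upright in the blue bin at (328,172) and tin 2 upright in the cream bin at (381,230). The tools stay in the box at (245,135), and the ring tin, sprayer and bowl haven't moved. The arm hides most of the mug, which shows at its old spot (190,210). The gripper touches nothing.

```bash
python3 -c "
from plant import job; print(job.finish_job())"
```

```text
the job is handed in; nothing more can be done
None
```

I handed the job in at about 28 s: scraper and brush are in the tool box, the heavy tin (about 0.56 kg) stands in the blue bin and the light one (about 0.23 kg) in the cream bin; the ring tin, sprayer and bowl are where they stood, and so it seems is the mug, though the arm partly hid it in the last view.

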